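# Open the safety cap of the medicine bottle that is due

## Task

Two medicine bottles stand on the desk, and the one that is due has the little dosing cup standing beside it. Open that one: press its safety cap down and, keeping it pressed, twist it counter-clockwise until it is free, then lift it straight up, upright, and finish while still holding the cap still in the gripper, about 8 cm above the mouth of its bottle. Leave the other bottle closed, and do not disturb the dosing cup or the small things lying about.

Things in the scene. Friction and masses are not known exactly. Their poses are not given: they have to be found in the camera images.
- bottle_tall: medicine bottle, the taller and slimmer of the two: amber body 66 mm across with a plain paper band, on a dark weighted foot 86 mm across and 12 mm high that does not move; origin = centre of the foot's underside on the desk, z up. Its shoulder is 12 mm below the seated cap's underside
- bottle_squat: medicine bottle, the shorter and wider of the two: amber body 74 mm across with a plain paper band, on a dark weighted foot 94 mm across and 12 mm high that does not move; origin = centre of the foot's underside on the desk, z up. Its shoulder is 12 mm below the seated cap's underside
- cap_tall: loose white safety cap of the tall bottle: round, 56 mm across, ribbed sides, 30 mm high, 60 g, two raised turn arrows on its flat top; origin = centre of its underside, z up; at the start locked on the bottle's axis, underside 105 mm and top 135 mm above the desk, x axis along the bottle's. Grip its sides at any yaw. Until pressed down it neither turns nor pulls off (see insert_tall)
- cap_squat: loose white safety cap of the squat bottle: round, 56 mm across, ribbed sides, 30 mm high, 60 g, two raised turn arrows on its flat top; origin = centre of its underside, z up; at the start locked on the bottle's axis, underside 70 mm and top 100 mm above the desk, x axis along the bottle's. Grip its sides at any yaw. Until pressed down it neither turns nor pulls off (see insert_squat)
- mouth_tall (a point): centre of the rim of the tall bottle's neck (33 mm across), 123 mm above the desk, hidden under the seated cap, whose underside lies 18 mm lower
- mouth_squat (a point): centre of the rim of the squat bottle's neck (33 mm across), 88 mm above the desk, hidden under the seated cap, whose underside lies 18 mm lower
- insert_tall (a joint): spring insert in the tall bottle's mouth, pushed down by the cap; metres: about 0 locked, 0.008 at the hard stop, -0.001 cap off. Spring 4 N at first, 7 N at the stop. Pressed 6 mm or more (7 is good) and kept so, the cap turns counter-clockwise seen from above (clockwise is blocked); 40 to 80 degrees (aim for 60) frees it to lift straight off. Let up earlier, it stays on
- insert_squat (a joint): spring insert in the squat bottle's mouth, pushed down by the cap; metres: about 0 locked, 0.008 at the hard stop, -0.001 cap off. Spring 4 N at first, 7 N at the stop. Pressed 6 mm or more (7 is good) and kept so, the cap turns counter-clockwise seen from above (clockwise is blocked); 40 to 80 degrees (aim for 60) frees it to lift straight off. Let up earlier, it stays on
- dosing_cup: small open white measuring cup, 40 mm across and 36 mm high, origin under its centre; it stands beside the bottle that is due, about 90 mm from that bottle's axis (the other bottle is more than 140 mm away)
- clip_tin: round tin of paper clips, 69 mm across and 27 mm high, beside the bottle that is not due; origin under its centre; leave it alone
- eraser: eraser in a sleeve, 20x46x13 mm, between the bottles; origin under its centre; leave it alone
- usb_stick: memory stick, 18x54x8 mm, between the bottles; origin under its centre; leave it alone
Things that resemble listed ones, but are neither listed nor needed, are in the scene too. What is shaped like the bottle_tall but green is not meant. What is shaped like the cap_tall but yellow is not meant.

How it is judged:
By the outcome, as a careful person would: the job done as asked, in the order asked, and still so for the second after the job is handed in, while the arm keeps its last pose, push and grip.
It also fails if it takes over 35 s, if anything falls off the work surface, if the arm or the gripper's body presses on something with over 40 N, if the wrist force passes 120 N, or if a joint passes its speed limit or range.

## Robot

A 6-joint arm with a two-finger parallel gripper is mounted at the origin on the work surface; the furniture and walls round the work are solid. World frame = base frame: x ahead of the robot, y to its left, z up, the work surface at z = 0. Lengths are in m, angles in degrees, forces in N, time in s.
With the tool pointing down it reaches from about 0.35 to 0.8 m from the base axis. Payload 7.3 kg.
Tool frame: the origin (TCP) lies at the very end of the fingers, on their centre line; the grasp point (between the pads) lies behind it (grasp_offset is the z of the grasp point in the tool frame, in m); z points along the fingers, y is the line along which they close (so a half turn about z gives the same grasp; the last joint's range is limited). The gripper opens to 85 mm and grips with 20 to 120 N. Pads are 22 mm wide; open, the fingers measure 114 mm over their backs; the gripper's body (76 mm by 85 mm) begins 54 mm behind the grasp point. The pads swing forward as they close: fully open they stand 13 mm farther back than shut.
Start: joints at [-77.922, 19.595, 87.324, -0, 73.075, -8.365], TCP at [0.183, -0.492, 0.231] pointing down, gripper open.
Joint ranges: [-145.02, 145.02], [-44.19, 115.74], [2.07, 154.8], [-57.11, 237.11], [16.16, 152.29], [-177.93, 177.93]. Speed limits (degrees/s): [147.25, 147.25, 180, 180, 180, 180].

## Interface

Orientations are given as a 3x3 rotation matrix whose columns are the frame's x, y, z axes.
In Python, from bench import * gives the robot as it stands. Calls block until the motion is done:
- goto(position, orientation): joint-space move of the TCP to a pose.
- move_straight(position, ori=None, velocity=0.15): straight line of the TCP; ori=None keeps the orientation; velocity is the mean speed in m/s.
- move_joints(angles): joint-space move.
- set_gripper(opening, squeeze=None): opening from 0.0 (shut) to 1.0 (fully open); squeeze is the grip in N (None keeps the last); returns when the fingers have stopped.
- hold(seconds).
- solve_ik(position, orientation): joint angles nearest the present ones, or None.
- get_image(name): name is "scene" or "top"; returns the picture (384x512x3 uint8, blue, green, red); there is no depth.
- calibration(name): a dict with "K" (3x3 intrinsics, pixels), "R" (3x3) and "t" (3): a world point X has camera coordinates R X + t. Camera axes: x right, y down, z forward; pixel columns grow to the right and rows downward; lengths in m; the calibration is good to about 2 mm. A picture is of the moment at which its call begins. calibration takes no time and is no camera call.
A pose or a line that the arm cannot do raises IKError and nothing moves.
- close_job(): hands the job in; it is judged then, once.
Trained networks look in the newest picture that a camera, given by its name, has taken for a name from the list of things; names that differ only in an ending like _2 or _b are one class to them, and where a whole thing is asked for, a point or a joint stands for the part that bears it (a point fixed in the world has none). Each returns a list of dicts, best first, with "conf" (0 to 1); they miss things now and then, are a little off and sometimes report something else, mostly with a low value. They report only what shows in the picture. A call takes as long as a camera call. They do not tell look-alikes from the thing itself.
- boxes_of(camera, name): "extent" ([left, top, right, bottom] in pixels, round what is visible of it).
- trace(camera, name): "mask" (384x512 bool, what is visible of it) and "extent" ([left, top, right, bottom] in pixels, round what is visible of it).
- place_of(camera, name): "at" ([row, column] in pixels: a listed point, or the origin of a listed thing).
Readings, each from a call of its own:
- get_time_s(): time.
- get_qpos(): joint angles.
- get_qvel(): joint speeds.
- get_joint_torque(): joint torques, N m.
- get_position(): TCP position.
- get_tcp_rot(): TCP orientation.
- get_wrist_force(): force on the tool from outside, world axes, zero at the start.
- get_moment(): the same for the moment, N m.
- get_opening(): opening from 0.0 (shut) to 1.0 (fully open).
- get_gripper_force(): force on a finger pad.
Only numpy, scipy, OpenCV 4.12 (cv2) and the standard library are available. Lean on these libraries where they do the work, as an engineer would, in place of code of your own. Each camera call takes 0.05 s, during which the arm holds its last target. There are 200 camera calls.

## Working session

There is one attempt and no reset: what is moved stays moved. The work goes in short steps, each a Python script; the robot and the scene stay as the last script left them, time stands still between calls to the robot, and variables do not carry over. Pictures are saved under pics/ and viewed, at most 10 in all, crops included, and the job is handed in when it is done.

```bash
mkdir -p pics; python3 - <<'E'
from bench import *
import cv2,numpy as np
for c in("scene","top"):
    cv2.imwrite(f"pics/{c}0.png",get_image(c))
    k=calibration(c);print(c,np.round(k["K"],1).tolist(),np.round(-k["R"].T@k["t"],3))
    for n in("bottle_tall","bottle_squat","cap_tall","cap_squat","dosing_cup","clip_tin"):
        print(n,[(round(d["conf"],2),np.round(d["at"]).tolist()) for d in place_of(c,n)][:4],[(round(d["conf"],2),np.round(d["extent"]).tolist()) for d in boxes_of(c,n)][:3])
from bench import *
print(get_time_s())
E
ls
```

```text
scene [[389.4, 0.0, 257.0], [0.0, 389.4, 195.3], [0.0, 0.0, 1.0]] [-0.209 -0.898  0.65 ]
bottle_tall [(0.61, [230.0, 309.0])] [(0.88, [305.0, 207.0, 326.0, 234.0]), (0.64, [287.0, 228.0, 300.0, 249.0]), (0.49, [351.0, 207.0, 364.0, 211.0])]
bottle_squat [(0.96, [181.0, 231.0])] [(0.67, [219.0, 165.0, 238.0, 186.0])]
cap_tall [(0.69, [271.0, 280.0]), (0.55, [197.0, 313.0])] [(0.95, [268.0, 254.0, 292.0, 280.0]), (0.66, [215.0, 163.0, 240.0, 186.0])]
cap_squat [(0.62, [161.0, 228.0]), (0.26, [209.0, 251.0])] [(0.79, [218.0, 151.0, 234.0, 168.0]), (0.17, [296.0, 201.0, 326.0, 238.0])]
dosing_cup [(0.8, [244.0, 292.0]), (0.16, [196.0, 315.0])] [(0.8, [284.0, 228.0, 299.0, 248.0]), (0.24, [217.0, 166.0, 237.0, 187.0])]
clip_tin [(0.65, [185.0, 202.0])] [(0.58, [194.0, 174.0, 214.0, 190.0])]
top [[403.2, 0.0, 253.3], [0.0, 403.2, 189.4], [0.0, 0.0, 1.0]] [ 0.363 -0.188  1.005]
bottle_tall [(0.83, [158.0, 372.0]), (0.8, [166.0, 315.0])] [(0.98, [357.0, 144.0, 400.0, 182.0]), (0.69, [296.0, 148.0, 333.0, 182.0])]
bottle_squat [(0.93, [163.0, 170.0]), (0.56, [162.0, 158.0])] [(0.87, [152.0, 146.0, 186.0, 185.0]), (0.22, [298.0, 152.0, 335.0, 182.0])]
cap_tall [(0.87, [159.0, 322.0]), (0.8, [237.0, 349.0])] [(0.97, [312.0, 144.0, 337.0, 172.0]), (0.73, [333.0, 229.0, 356.0, 255.0])]
cap_squat [(0.78, [161.0, 161.0])] [(0.94, [146.0, 149.0, 173.0, 173.0]), (0.6, [299.0, 147.0, 333.0, 182.0])]
dosing_cup [(0.69, [161.0, 322.0])] [(0.72, [319.0, 192.0, 336.0, 212.0])]
clip_tin [(0.65, [199.0, 158.0])] [(0.83, [139.0, 184.0, 167.0, 213.0])]
1.3
pics
```

```bash
python3 - <<'E'
import cv2
a=cv2.imread("pics/scene0.png")[130:310,160:400];cv2.imwrite("pics/s1.png",cv2.resize(a,None,fx=3.3,fy=3.3,interpolation=2))
a=cv2.imread("pics/top0.png")[110:290,120:420];cv2.imwrite("pics/t1.png",cv2.resize(a,None,fx=2.66,fy=2.66,interpolation=2))
E
```

```text
(no output)
```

View pics/s1.png

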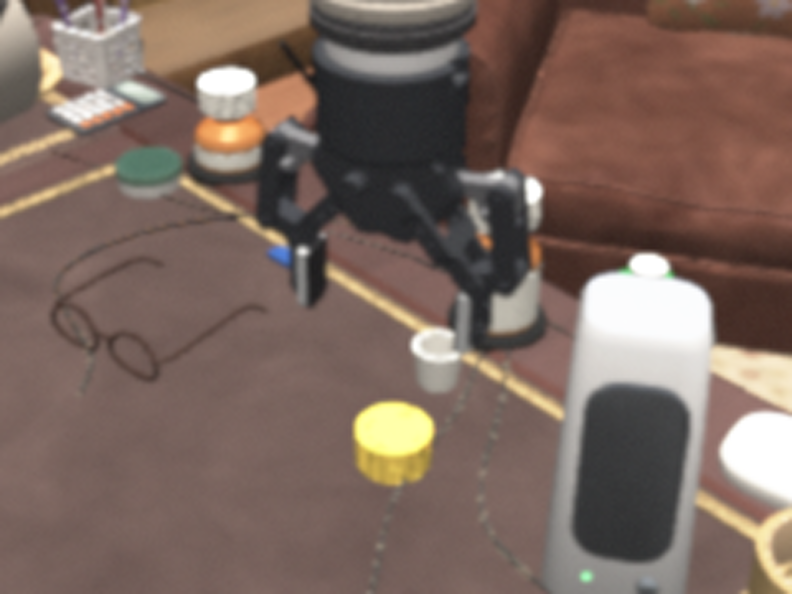

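View pics/t1.png

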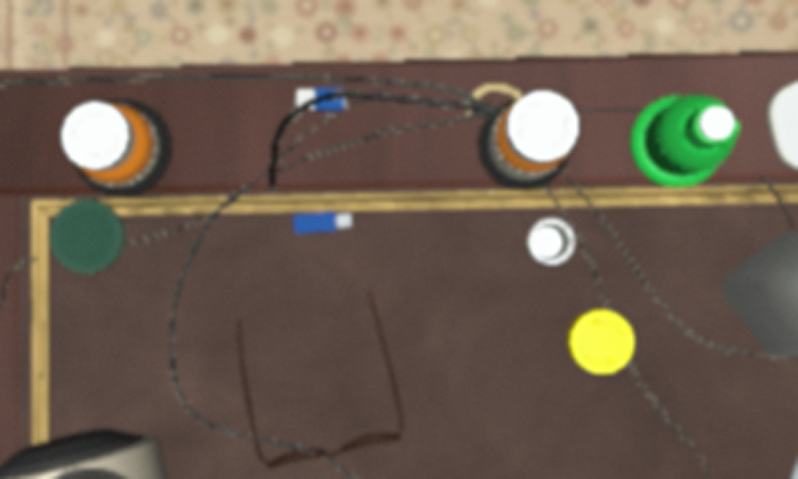

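View pics/top0.png

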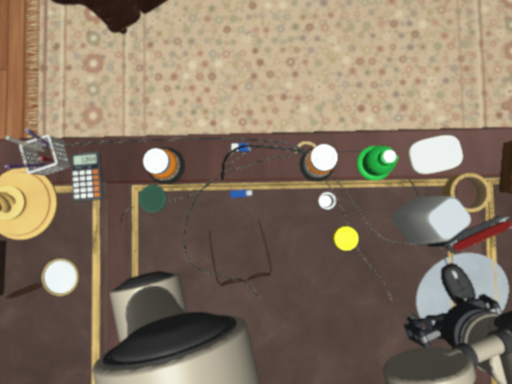

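The due bottle is the tall amber one: its cap is at about (323,158) in the top view, with the dosing cup at (327,201). The squat bottle at (160,160) has the tin beside it, and the green bottle and yellow cap are decoys. I'll raise the arm so both cameras get a clear view, then fit the cap's axis.

```bash
cat > fit.py <<'E'
import numpy as np,cv2
from scipy.optimize import minimize
from bench import *
a=np.linspace(0,2*np.pi,60)
def proj(c,P):
    k=calibration(c);q=(k["R"]@P.T).T+k["t"];q=q@k["K"].T;return q[:,:2]/q[:,2:]
def hull_mask(c,xy,z0,z1,r):
    P=np.vstack([np.c_[xy[0]+r*np.cos(a),xy[1]+r*np.sin(a),0*a+z] for z in(z0,z1)])
    h=cv2.convexHull((proj(c,P)*16).round().astype(np.int32).reshape(-1,1,2))
    m=np.zeros((384*1,512),np.uint8);cv2.fillPoly(m,[h],255,cv2.LINE_AA,4);return m/255.
def fit(c,mask,xy0,z0,z1,r=.028):
    f=lambda p:np.abs(hull_mask(c,p,z0,z1,r)-mask).sum()
    s=minimize(f,xy0,method="Nelder-Mead",options=dict(initial_simplex=np.array(xy0)+[[0,0],[.01,0],[0,.01]]))
    return s.x,s.fun,mask.sum()
def ray(c,uv,z):
    k=calibration(c);d=k["R"].T@np.linalg.inv(k["K"])@[*uv,1];o=-k["R"].T@k["t"];return (o+d*(z-o[2])/d[2])[:2]
E
python3 - <<'E'
from fit import *
try: import bench; print("go",grasp_offset)
except Exception as e: print(e)
p=get_position();R=get_tcp_rot();print(np.round(R,3).tolist())
move_straight([p[0],p[1],p[2]+.14],velocity=.2)
for c in("top","scene"):
    im=get_image(c);cv2.imwrite(f"pics/{c}1.png",im)
    for d in trace(c,"cap_tall")[:3]:
        e=d["extent"];x=ray(c,[(e[0]+e[2])/2,(e[1]+e[3])/2],.12)
        print(c,round(d["conf"],2),np.round(e),np.round(x,4),fit(c,d["mask"].astype(float),x,.105,.135))
    for n,z in(("dosing_cup",0),("bottle_tall",0),("cap_tall",.105)):
        print(n,[(round(d["conf"],2),np.round(ray(c,d["at"][::-1],z),3)) for d in place_of(c,n)[:3]])
x=ray("top",[323,158],.135);print(x,get_time_s())
for y in range(-90,91,30):
    t=np.radians(y);O=np.array([[np.cos(t),np.sin(t),0],[np.sin(t),-np.cos(t),0],[0,0,-1]])
    q=solve_ik([*x,.11],O);print(y,None if q is None else np.round(q,0))
E
```

```text
go -0.0187
[[0.937, 0.349, -0.0], [0.349, -0.937, -0.0], [-0.0, 0.0, -1.0]]
top 0.94 [334. 228. 356. 254.] [ 0.2993 -0.3567] (array([ 0.30639693, -0.35090862]), np.float64(212.13333333333333), np.float64(438.0))
top 0.75 [310. 145. 336. 173.] [ 0.4786 -0.3146] (array([ 0.48081387, -0.31333065]), np.float64(93.81960784313726), np.float64(534.0))
dosing_cup [(0.54, array([ 0.396, -0.332]))]
bottle_tall [(0.81, array([ 0.48 , -0.308])), (0.68, array([ 0.488, -0.449]))]
cap_tall [(0.9, array([ 0.307, -0.366])), (0.74, array([ 0.473, -0.309]))]
scene 0.78 [267. 252. 295. 279.] [ 0.2161 -0.4698] (array([ 0.21961453, -0.45753172]), np.float64(255.1098039215686), np.float64(499.0))
scene 0.6 [304. 180. 323. 199.] [ 0.4929 -0.3098] (array([ 0.48106725, -0.31461784]), np.float64(54.48627450980392), np.float64(374.0))
dosing_cup [(0.77, array([ 0.389, -0.333]))]
bottle_tall [(0.68, array([ 0.481, -0.312]))]
cap_tall [(0.73, array([ 0.215, -0.464])), (0.6, array([ 0.486, -0.313])), (0.56, array([ 0.411, -0.25 ]))]
[ 0.47938823 -0.31217154] 2.65
-90 [-41.  31.  89.  -0.  60. 139.]
-60 [-41.  31.  89.  -0.  60. 109.]
-30 [-41.  31.  89.  -0.  60.  79.]
0 [-41.  31.  89.  -0.  60.  49.]
30 [-41.  31.  89.  -0.  60.  19.]
60 [-41.  31.  89.  -0.  60. -11.]
90 [-41.  31.  89.  -0.  60. -41.]
```

```bash
python3 - <<'E'
from fit import *
out=[]
for c in("top","scene"):
    im=cv2.imread(f"pics/{c}1.png");x0=[.481,-.314]
    roi=cv2.dilate((hull_mask(c,x0,.105,.135,.028)>0).astype(np.uint8),np.ones((9,9)))
    hsv=cv2.cvtColor(im,cv2.COLOR_BGR2HSV);m=((hsv[...,1]<60)&(hsv[...,2]>120)&(roi>0)).astype(float)
    x,f,s=fit(c,m,x0,.105,.135);print(c,x,f,s)
    o=im.copy()
    cs,_=cv2.findContours((hull_mask(c,x,.105,.135,.028)>.5).astype(np.uint8),0,1);cv2.drawContours(o,cs,-1,(0,0,255),1)
    u,v=proj(c,np.array([[*x,.12]]))[0].astype(int);o=np.hstack([im[v-40:v+50,u-40:u+40],o[v-40:v+50,u-40:u+40]])
    out.append(cv2.resize(o,None,fx=2.4,fy=2.4,interpolation=0))
cv2.imwrite("pics/ov.png",np.hstack(out))
E
```

```text
top [ 0.48377032 -0.31516763] 49.41176470588235 626.0
scene [ 0.48570429 -0.31216257] 30.396078431372548 414.0
```

View pics/ov.png

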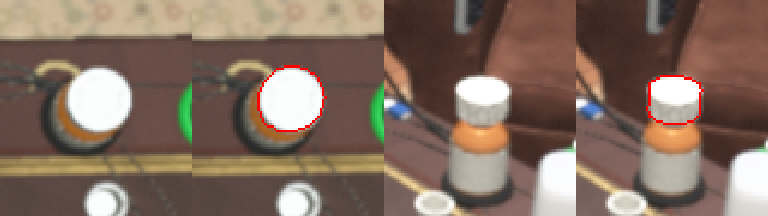

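The overlays show the fitted outline matching the cap in both views, so the axis is at about (0.4845, -0.314). Next I descend and grip lightly, using the force readings to centre.

```bash
cat > h.py <<'E'
from bench import *
import numpy as np
def O(y):
    t=np.radians(y);return np.array([[np.cos(t),np.sin(t),0],[np.sin(t),-np.cos(t),0],[0,0,-1]])
def rd(s=""): print(s,"t",round(get_time_s(),2),"p",np.round(get_position(),4),"F",np.round(get_wrist_force(),1),"M",np.round(get_moment(),2),"open",round(get_opening(),3),"g",round(get_gripper_force(),1))
E
python3 - <<'E'
from h import *
x=[.4845,-.314]
goto([*x,.26],O(60));rd("above")
move_straight([*x,.107],velocity=.12);rd("down")
set_gripper(.5,20);rd("closed?")
set_gripper(0,20);hold(.2);rd("closed")
E
```

```text
above t 4.03 p [ 0.484  -0.315   0.2605] F [-0.1 -0.3 -0. ] M [-0.03 -0.03  0.01] open 1.0 g 0.0
down t 5.45 p [ 0.4849 -0.3143  0.1078] F [ 0.9 -0.9 -0.5] M [-0.04 -0.06 -0.  ] open 0.999 g 0.0
closed? t 5.83 p [ 0.4845 -0.3141  0.1074] F [-1.   1.1  2.7] M [ 0.07  0.22 -0.01] open 0.65 g 24.9
closed t 6.24 p [ 0.4846 -0.3141  0.1072] F [-1.   0.5  3.3] M [ 0.08  0.22 -0.  ] open 0.652 g 25.0
```

```bash
python3 - <<'E'
from h import *
x=[.4845,-.314]
set_gripper(0,80);hold(.2);rd("squeezed")
move_straight([*x,.1033],velocity=.02);hold(.2);rd("half")
move_straight([*x,.0998],velocity=.02);hold(.3);rd("pressed")
E
```

```text
squeezed t 6.66 p [ 0.4845 -0.314   0.107 ] F [-0.9  0.7  3.1] M [ 0.01  0.23 -0.03] open 0.638 g 83.2
half t 7.19 p [ 0.4846 -0.314   0.1034] F [-1.2  0.1  4.6] M [ 0.09  0.18 -0.02] open 0.634 g 83.5
pressed t 7.82 p [ 0.4846 -0.314   0.1001] F [-1.3  0.3  5.1] M [ 0.1   0.21 -0.04] open 0.64 g 83.8
```

```bash
python3 - <<'E'
from h import *
x=[.4845,-.314]
def avg(): print(round(get_position()[2],4),np.round(np.mean([(hold(.03),get_wrist_force())[1] for _ in range(6)],0),2))
avg()
for z in(.0993,.0986):
    move_straight([*x,z],velocity=.02);hold(.15);avg()
rd()
E
```

```text
0.1001 [-0.96  0.41  6.21]
0.0998 [-1.45  1.    7.39]
0.0997 [-3.04  1.77 11.92]
 t 9.22 p [ 0.4846 -0.3141  0.0997] F [-3.   0.9 12.1] M [0.33 0.55 0.06] open 0.638 g 84.6
```

Force rises sharply at z≈0.0997, which is the hard stop. I back off to about 7.5 mm of press and twist 60° counter-clockwise in small steps.

```bash
python3 - <<'E'
from h import *
x=[.4845,-.314]
move_straight([*x,.0997],velocity=.02);hold(.1);rd("pre")
for y in range(68,125,8):
    y=min(y,121);goto([*x,.0997],O(y));rd(y)
goto([*x,.0997],O(122));hold(.2);rd("end")
R=get_tcp_rot();print(np.degrees(np.arctan2(R[1,0],R[0,0])))
E
```

```text
pre t 9.57 p [ 0.4846 -0.3141  0.1001] F [-1.8 -0.2  7.6] M [ 0.17  0.22 -0.03] open 0.637 g 83.8
68 t 9.82 p [ 0.4846 -0.314   0.1   ] F [-2.2  1.1  5.6] M [0.1  0.27 0.02] open 0.64 g 83.7
76 t 10.08 p [ 0.4845 -0.3139  0.0999] F [-1.4 -0.5  5.9] M [0.13 0.25 0.09] open 0.638 g 83.7
84 t 10.34 p [ 0.4845 -0.3139  0.0999] F [-1.   1.2  5.8] M [0.14 0.25 0.05] open 0.634 g 83.7
92 t 10.6 p [ 0.4844 -0.3139  0.0999] F [-2.2  1.2  6.6] M [0.13 0.33 0.05] open 0.636 g 83.7
100 t 10.86 p [ 0.4843 -0.3138  0.0999] F [-1.9  1.7  5.1] M [0.15 0.35 0.06] open 0.639 g 83.7
108 t 11.12 p [ 0.4844 -0.3139  0.0999] F [-1.3  1.9  6.1] M [0.16 0.33 0.  ] open 0.641 g 83.7
116 t 11.38 p [ 0.4843 -0.3138  0.0998] F [-2.   1.4  5.1] M [0.15 0.39 0.07] open 0.636 g 83.7
121 t 11.62 p [ 0.4842 -0.3138  0.0998] F [-1.9  1.9  7.1] M [ 0.16  0.38 -0.01] open 0.639 g 83.7
end t 12.07 p [ 0.4842 -0.3137  0.0998] F [-2.   2.   5.2] M [ 0.15  0.35 -0.  ] open 0.633 g 83.7
122.00984101356883
```

```bash
python3 - <<'E'
from h import *
x=[.4842,-.3138]
move_straight([*x,.112],velocity=.03);rd("lift1")
move_straight([*x,.125],velocity=.04);rd("lift2")
if get_wrist_force()[2]>-5:
    move_straight([*x,.2053],velocity=.06);hold(.4);rd("up")
from fit import *
ims=[]
for c in("scene","top"):
    im=get_image(c);u,v=proj(c,np.array([[*x,.14]]))[0].astype(int);ims.append(cv2.resize(im[v-60:v+60,u-60:u+60],None,fx=3.3,fy=3.3,interpolation=2))
cv2.imwrite("pics/end.png",np.hstack(ims))
E
```

```text
lift1 t 12.63 p [ 0.4841 -0.3137  0.1117] F [-0.2 -0.6 -0.6] M [ 0.    0.03 -0.03] open 0.638 g 84.3
lift2 t 13.11 p [ 0.4843 -0.3139  0.1254] F [ 0.9  0.2 -0.8] M [-0.07 -0.    0.03] open 0.636 g 84.3
up t 15.0 p [ 0.4842 -0.3138  0.2052] F [ 0.4 -0.6 -0. ] M [ 0.   -0.07  0.04] open 0.635 g 84.3
```

View pics/end.png

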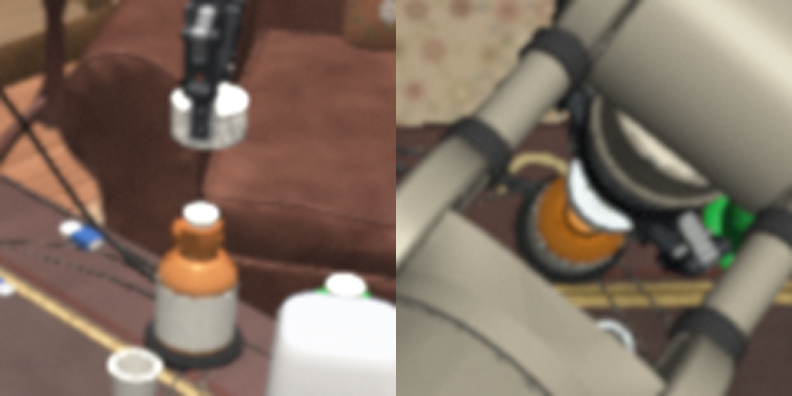

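The scene view shows the cap held upright and level at about (210,115) in the crop. The open neck is below it at about (200,215), and the dosing cup is still standing at (135,370).

```bash
python3 -c "
from bench import *
print(close_job())"
```

```text
the job is handed in; nothing more can be done
None
```

I opened the tall bottle, the one with the dosing cup beside it, and handed the job in at about 15 s with its cap held upright about 8 cm above the mouth; I didn't touch the squat bottle, and the dosing cup was still standing in the last picture.

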